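# Vent a vacuum jug and hold its screw stopper off for filling

## Robot

A 6-joint arm with a two-finger parallel gripper is mounted at the origin on the work surface. World frame = base frame: x ahead of the robot, y to its left, z up, the work surface at z = 0. Lengths are in m, angles in rad, forces in N, time in s.
With the tool pointing down it reaches from about 0.3 to 0.95 m from the base axis. Payload 3.1 kg.
Tool frame: the origin (TCP) lies midway between the tips of the shut fingers; the grasp point (between the pads) lies 19 mm behind it (tcp_to_grasp is the distance from the TCP to the grasp point, in m); x points along the fingers, y is the direction in which the jaws open and shut, and the axes are right-handed (so a half turn about x gives the same grasp; the last joint's range is limited). The gripper opens to 85 mm and grips with 20 to 120 N. Pads are 22 mm wide; open, the fingers measure 114 mm over their backs; the gripper's body (76 mm by 85 mm) begins 54 mm behind the grasp point. The pads swing forward as they close: fully open they stand 13 mm farther back than shut.
Start: joints at [-1.408, 0.308, 1.634, -0, 1.2, -0.07], TCP at [0.144, -0.608, 0.231] pointing down, gripper open.
Joint ranges: [-3.06, 3.06], [-0.79, 1.96], [0.05, 2.63], [-1.19, 4.34], [0.05, 2.64], [-2.94, 2.94]. Speed limits (rad/s): [2.79, 2.79, 3.14, 3.14, 3.14, 3.14].

## Interface

Orientations are given as [roll, pitch, yaw] about the fixed x, y, z axes, in that order (R = Rz(yaw) Ry(pitch) Rx(roll)).
In Python, from cell import observe, capture, sign_off, outline_of, tcp_to_grasp gives the robot as it stands.
- The arm moves only by the tool jog_arm, never from a script. Its argument "commands" is a list of rows, each an object with "slide": the shift along the tool's x, y, z in cm, a list of three; "rot": the turn, a rotation vector about the tool's x, y, z in rad, a list of three. A call has exactly 8 rows; each row is the pose to reach, as a shift and turn from the pose commanded when the call began, along the tool's axes at that moment; what a row does not reach only later rows make up. A row lasts 1/8 s, in which the tool goes at most 62.5 mm and 10.7 degrees, less where a joint would pass 70% of its speed; a pose out of reach is approached as far as the arm can. A call with a gripper value outside its range is refused whole. "jaw" is the opening, from 0 (shut) to 1 (fully open), set as the call begins (left out, the last holds). The fingers move at their own pace and stop on an object; "grip_force" is the grip in N (left out, the last holds). Time passes only in rows, so rows that repeat a pose let the fingers close, or fill a call up. It gives the time, the measured TCP pose, the force and the opening at its end, in the units of the state.
- observe(): the state, without advancing time (a new reading comes with each control period).
- capture(name): name is "scene" or "side" or "wrist"; returns a dict with "color" (384x512x3 uint8, red, green, blue), "K" (3x3 intrinsics, pixels), "rvec" (rotation vector, rad) and "tvec" (3), from world to camera coordinates, as OpenCV has them; the wrist camera has in their place "T_tool_cam" (4x4, takes a point from camera to tool coordinates, whose origin is the TCP and whose axes are the tool frame's). Camera axes: x right, y down, z forward; pixel columns grow to the right and rows downward; lengths in m; the calibration is good to about 2 mm. A picture is of the moment at which its call begins: read the wrist's pose just before it. There is no depth.
- sign_off(): hands the job in, once; it reports no verdict.
Trained networks look in a picture, given as the dict that the camera call returned (one of the last four; its "shot" number tells which), for a name from the list of things; names that differ only in an ending like _2 or _b are one class to them, and where a whole thing is asked for, a point or a joint stands for the part that bears it (a point fixed in the world has none). Each returns a list of dicts, best first, with "confidence" (0 to 1); they miss things now and then, are a little off and sometimes report something else, mostly with a low value. They report only what shows in the picture. A call takes as long as a camera call. They do not tell look-alikes from the thing itself.
- outline_of(target, picture): "region" (384x512 bool, what is visible of it) and "box" ([left, top, right, bottom] in pixels, round what is visible of it).
The state is a dict: "time": time; "qpos": joint angles; "qd": joint speeds; "joint_efforts": joint torques, N m; "tcp_pos": TCP position; "tcp_rot": TCP orientation; "contact_force": force on the tool from outside, world axes, zero at the start; "wrist_torque": the same for the moment, N m; "finger_gap": finger opening in m.
Only numpy, scipy, OpenCV 4.12 (cv2) and the standard library are available. Lean on these libraries where they do the work, as an engineer would, in place of code of your own. Each camera call takes 0.05 s, during which the arm holds its last target.

## Task

The vacuum jug on the tea corner is to be filled up. First press the pour button on top of its stopper fully down to let the steam out; then unscrew the stopper - nobody remembers which way this one's thread runs, so try one way and, if it will not give, the other - and lift it off, well clear of the jug (at least 5 cm above the rim). Finish while still holding the stopper up, upright and still, so that I can pour, and leave the cup, saucer, tin and bowl where they stand.

Things in the scene. Friction and masses are not known exactly. Their poses are not given: they have to be found in the camera images.
- jug: Steel vacuum jug, 116 mm in diameter, in a round wooden holder (156 mm wide, 30 mm high) screwed to the counter: it neither turns nor tips. Origin on its axis at counter height, z up, x towards the small pouring lip (reaches 45 mm from the axis, top 8 mm below the rim). The steel shoulder ends 154 mm up; a steel neck 65 mm in diameter rises from it to the rim.
- jug_handle (a point): Middle of the jug's black handle, on the side away from the lip, 97 mm from the axis; the handle reaches 105 mm from the axis and is nowhere higher than 172 mm above the counter.
- jug_rim (a point): Centre of the neck's rim, 185 mm above the counter, on the jug's axis; axes as the jug's. The stopper's grip rests on this rim.
- stopper: Black screw stopper, a loose part of about 0.15 kg, round ridged grip above, plug below. Origin on its axis at the underside of the grip (level with the rim when closed), z up, x towards the small raised white pointer on the grip's top, which points to the jug's lip (within 2 degrees) when closed. Closed, it cannot be pulled out: it has about 2 mm of play up and down, then the thread holds it.
- stopper_grip (a point): On the stopper's axis, 20 mm above its origin, at a good height to take the grip: the grip is 56 mm in diameter and 36 mm high, standing on the rim. Which way it loosens (anticlockwise or clockwise seen from above) differs from case to case and cannot be seen; the wrong way it meets a solid stop within about 0.1 rad.
- plug_tip (a point): Lower end of the stopper's plug (35 mm in diameter, three small lugs), 28 mm below its origin. Turned the loosening way the stopper moves with little drag and needs no lift; it comes free of the thread after 0.75 to 0.8 rad and meets a solid stop at 1.2 rad, so at about 1 rad (0.85 to 1.15) it lifts straight out; the plug is clear of the neck 28 mm up.
- vent_button (a joint): Travel of the pour button, m: 0 up, 0.007 fully down on its stop. A spring brings it back: 2 N to start it, about 6 N at the stop.
- button_top (a point): Centre of the top face of the pour button, a grey round plunger 27 mm in diameter at the centre of the stopper's top; when up, 47 mm above the stopper's origin (232 mm above the counter) and 11 mm above the grip's top; fully down it still stands 4 mm above the grip's top.
- saucer: Sand-coloured saucer, 136 mm in diameter, 13 mm high, loose; origin at the centre of its underside. Bystander.
- cup: Terracotta-pink mug, 80 mm in diameter, 68 mm high, standing loose on the saucer; origin at the centre of its underside. Bystander.
- tin: Plain grey-green tea tin, 76 mm in diameter, 115 mm high, loose; origin at the centre of its underside. Bystander.
- bowl: Blue-glazed sugar bowl, 100 mm in diameter, 50 mm high, loose; origin at the centre of its underside. Bystander.
There are look-alikes about, which are no part of the job. Of the things that look like the stopper, the largest one is meant.

How it is judged:
By the outcome, as a careful person would: the job done as asked, in the order asked, and still so for the second after the job is handed in, while the arm keeps its last pose, push and grip.
It also fails if it takes over 48 s, if anything falls off the work surface, if the arm or the gripper's body presses on something with over 40 N, if the wrist force passes 120 N, or if a joint passes its speed limit or range.

## Working session

There is one attempt and no reset: what is moved stays moved. The work goes in short steps, Python scripts to look and compute and a tool call to move; the robot and the scene stay as the last step left them, time stands still between calls to the robot, and variables do not carry over. Pictures are saved under pics/ and viewed, and the job is handed in when it is done.

Besides the shell and the picture viewer there is one more tool, called as a command line: name --argument value ..., lists and objects as JSON in quotes. jog_arm: Moves the arm, as the interface text tells. Its arguments: {"type":"object","properties":{"commands":{"type":"array","items":{"type":"object","properties":{"slide":{"type":"array","items":{"type":"number"}},"rot":{"type":"array","items":{"type":"number"}}}}},"jaw":{"type":"number"},"grip_force":{"type":"number"}},"required":["commands"]}

```bash
mkdir -p pics; ls; cat > h.py <<'E'
import numpy as np, cv2
from cell import observe, capture, sign_off, outline_of, tcp_to_grasp
from scipy.spatial.transform import Rotation as R
def save(p,n): cv2.imwrite('pics/'+n+'.png',cv2.cvtColor(p['color'],cv2.COLOR_RGB2BGR))
def cam(p,s=None):
    if 'rvec' in p: 
        Rm=cv2.Rodrigues(np.array(p['rvec'],float))[0]; t=np.array(p['tvec'],float).ravel(); return Rm,t
    Rt=R.from_euler('xyz',s['tcp_rot']).as_matrix(); T=np.eye(4);T[:3,:3]=Rt;T[:3,3]=s['tcp_pos']
    M=np.linalg.inv(T@np.array(p['T_tool_cam'])); return M[:3,:3],M[:3,3]
def proj(X,p,s=None):
    Rm,t=cam(p,s); c=np.array(X)@Rm.T+t; q=c@np.array(p['K']).T; return q[...,:2]/q[...,2:]
def atz(uv,z,p,s=None):
    Rm,t=cam(p,s); C=-Rm.T@t; d=Rm.T@np.linalg.inv(np.array(p['K']))@np.array([uv[0],uv[1],1.]); return C+d*(z-C[2])/d[2]
E
python3 - <<'E'
from h import *
s=observe();print(s, tcp_to_grasp)
for n in ['scene','side','wrist']:
    s=observe();p=capture(n);save(p,n+'0')
    for t in ['stopper','button_top','jug','tin','cup','bowl','saucer']:
        try:
            for o in outline_of(t,p): print(n,t,o['confidence'],o['box'],o['region'].sum())
        except Exception as e: print(n,t,e)
print(observe()['time'])
E
```

```text
pics
{'time': 0.0, 'qpos': array([-1.40771103e+00,  3.08981855e-01,  1.63518693e+00, -2.87830655e-06,
        1.19967635e+00, -6.97249750e-02]), 'qd': array([-0.00177312, -0.00149237,  0.00193998,  0.00053929,  0.00072001,
        0.00160608]), 'joint_efforts': array([ 7.13173031e-04, -4.15255809e+01, -2.76663226e+01, -8.68594293e-05,
        1.02696396e-02, -2.83587703e-06]), 'tcp_pos': array([ 0.14402084, -0.60734579,  0.23006129]), 'tcp_rot': array([-1.6393315 ,  1.56854384,  1.73507246]), 'contact_force': array([ 0.16788734, -0.25480505,  0.63371707]), 'wrist_torque': array([0.03943291, 0.01699523, 0.00672553]), 'finger_gap': 0.08524583781958948} 0.0187
scene stopper 0.82 [155.4, 233.2, 166.8, 254.0] 252
scene stopper 0.67 [202.9, 171.7, 224.0, 194.1] 322
scene stopper 0.64 [252.6, 203.9, 267.1, 225.0] 175
scene button_top 0.37 [204.6, 176.3, 214.9, 181.5] 37
scene jug 0.72 [189.6, 194.1, 240.3, 254.2] 2413
scene tin 0.62 [122.5, 248.5, 161.7, 302.2] 1429
scene cup 0.59 [334.1, 186.6, 360.7, 213.9] 635
scene bowl 0.93 [306.1, 248.6, 343.5, 277.3] 814
scene bowl 0.23 [328.4, 199.7, 363.1, 217.5] 304
scene saucer 0.75 [325.8, 198.3, 364.3, 217.2] 192
side stopper 0.94 [292.3, 137.8, 318.5, 159.2] 508
side stopper 0.75 [290.2, 233.3, 306.7, 253.2] 284
side button_top 0.46 [299.0, 136.7, 315.1, 148.8] 97
side jug 0.7 [270.2, 146.7, 336.6, 221.0] 3128
side tin 0.55 [256.7, 102.8, 286.0, 142.0] 912
side cup 0.62 [221.9, 319.2, 262.2, 376.9] 1483
side cup 0.35 [160.5, 220.2, 199.4, 253.4] 1094
side bowl 0.59 [159.9, 220.1, 200.7, 253.8] 1099
side saucer 0.84 [208.8, 323.7, 273.6, 380.7] 1516
1.2
```

View pictures.

View pics/scene0.png

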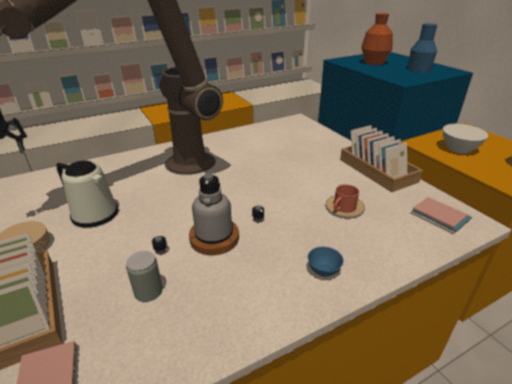

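View pics/side0.png

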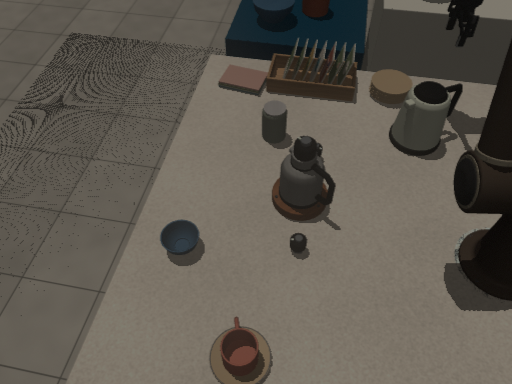

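View pics/wrist0.png

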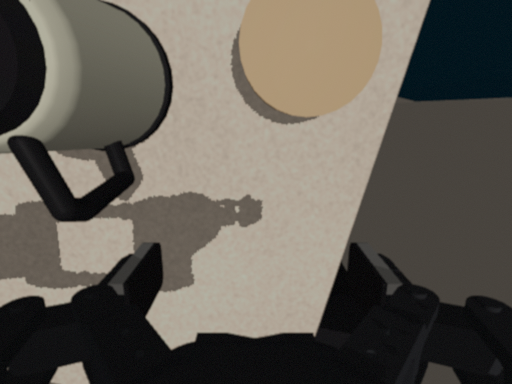

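```bash
python3 - <<'E'
from h import *
from scipy.optimize import least_squares
a=capture('scene');b=capture('side')
import pickle;pickle.dump((a,b),open('ab.pkl','wb'))
th=np.linspace(0,2*np.pi,40,endpoint=False)
def cyl(x,y,parts): 
    return np.concatenate([np.c_[x+r*np.cos(th),y+r*np.sin(th),0*th+z] for r,z in parts])
def box(P,p):
    q=proj(P,p);return np.r_[q.min(0),q.max(0)]
st=[(.028,.185),(.028,.221),(.0135,.221),(.0135,.232)]
bs={k:[o for o in outline_of('stopper',p)] for k,p in (('a',a),('b',b))}
A=[o['box'] for o in bs['a'] if 190<o['box'][0]<215][0]; B=[o['box'] for o in bs['b'] if o['box'][1]<160][0]
print(A,B)
f=lambda v:np.r_[(box(cyl(*v,st),a)-A)[[0,1,2]],(box(cyl(*v,st),b)-B)[[0,1,2]]]
x0=atz([(B[0]+B[2])/2,(B[1]+B[3])/2],.205,b)[:2]
r=least_squares(f,x0,loss='soft_l1');print(x0,atz([(A[0]+A[2])/2,(A[1]+A[3])/2],.205,a)[:2],r.x,r.fun)
v=r.x
for n,p in (('scene',a),('side',b)):
    im=cv2.cvtColor(p['color'],cv2.COLOR_RGB2BGR);im=cv2.resize(im,None,fx=4,fy=4)
    for pt in proj(cyl(*v,st+[(.078,.03),(.078,0),(.058,.03)]),p): cv2.circle(im,tuple(int(k*4) for k in pt),1,(0,255,0),-1)
    c=proj(np.array([[*v,.15]]),p)[0]*4; x,y=int(c[0]),int(c[1]); 
    cv2.imwrite('pics/%s1.png'%n,im[max(y-250,0):y+250,max(x-300,0):x+300])
# others
for o,p,uv in (('tin',a,(144,290)),('bowl',a,(325,268)),('tin',b,(273,132)),('bowl',b,(181,245)),('l1',a,(159,250)),('l2',a,(258,218)),('kettle',a,(92,215)),('cup',a,(345,207))): print(o,atz(uv,.01,p)[:2])
E
```

```text
[200.9, 173.5, 223.4, 198.0] [292.2, 136.2, 316.8, 160.1]
[ 0.52346238 -0.1056971 ] [ 0.54205033 -0.10959086] [ 0.52401593 -0.1029277 ] [ 0.50710314 -1.92338231 -1.27503709  0.02185745  0.01031935 -0.54771311]
tin [ 0.6379605  -0.36025486]
bowl [0.80510979 0.10597739]
tin [ 0.63833285 -0.35088661]
bowl [0.80233067 0.10871455]
l1 [ 0.50351513 -0.2811168 ]
l2 [0.50911702 0.05436346]
kettle [ 0.21865063 -0.43033697]
cup [0.6015331  0.34997208]
```

View pics/scene1.png

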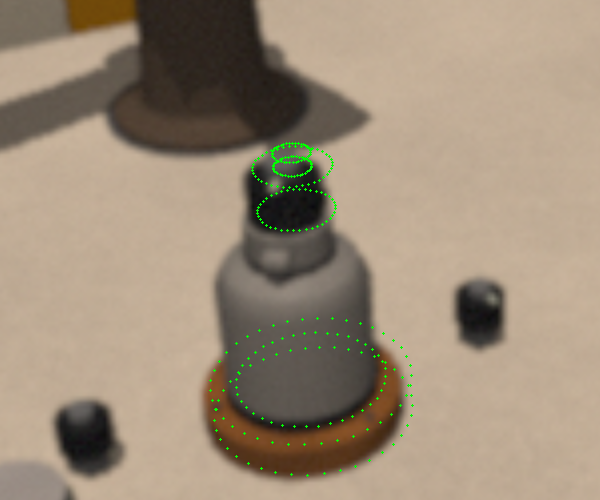

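View pics/side1.png

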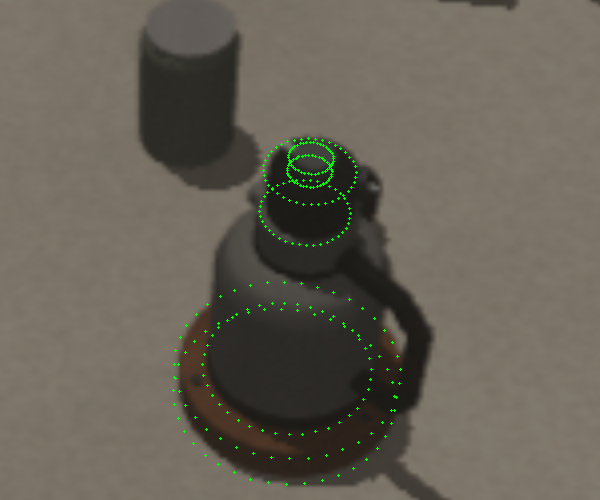

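```bash
cat >> h.py <<'E'
def Rdown(yaw):  # tool x = -z world, tool y (jaw axis) at world angle yaw
    x=np.array([0,0,-1.]);y=np.array([np.cos(yaw),np.sin(yaw),0]);return np.c_[x,y,np.cross(x,y)]
def plan(pos,yaw,P0=None,R0=None):
    s=observe()
    if P0 is None: P0=s['tcp_pos'];R0=R.from_euler('xyz',s['tcp_rot']).as_matrix()
    d=R0.T@(np.array(pos)-P0); r=R.from_matrix(R0.T@Rdown(yaw)).as_rotvec()
    return np.round(d*100,2),np.round(r,4)
def st():
    s=observe();Rm=R.from_euler('xyz',s['tcp_rot']).as_matrix()
    print('t',s['time'],'pos',s['tcp_pos'].round(4),'jawyaw',np.arctan2(Rm[1,1],Rm[0,1]).round(3),'tilt',Rm[:,0].round(4),'F',s['contact_force'].round(1),'T',s['wrist_torque'].round(2),'gap',round(s['finger_gap'],4),'q',s['qpos'].round(3))
E
python3 - <<'E'
from h import *
st();p=capture('wrist');print(np.array(p['T_tool_cam']).round(3),p['K'])
s=observe();print(R.from_euler('xyz',s['tcp_rot']).as_matrix().round(3))
Rm=R.from_euler('xyz',s['tcp_rot']).as_matrix();y=np.arctan2(Rm[1,1],Rm[0,1])
for dy in(0,1.2): print(plan([.46,-.10,.36],y+dy), plan([.144,-.607,.36],y+dy))
E
```

```text
t 1.4 pos [ 0.1442 -0.6081  0.2313] jawyaw -1.338 tilt [ 0.  0. -1.] F [0.5 0.9 0.3] T [ 0.04 -0.02 -0.03] gap 0.0855 q [-1.408  0.308  1.634  0.     1.2   -0.07 ]
[[ 0.    -0.268  0.964 -0.143]
 [ 1.     0.    -0.     0.   ]
 [-0.     0.964  0.268 -0.069]
 [ 0.     0.     0.     1.   ]] [[310.20491556   0.         254.73011761]
 [  0.         310.20491556 193.89430241]
 [  0.           0.           1.        ]]
[[-0.     0.231 -0.973]
 [ 0.    -0.973 -0.231]
 [-1.    -0.     0.   ]]
(array([-12.87, -42.16, -42.46]), array([0., 0., 0.])) (array([-1.287e+01, -1.100e-01, -1.000e-02]), array([0., 0., 0.]))
(array([-12.87, -42.16, -42.46]), array([-1.2, -0. ,  0. ])) (array([-1.287e+01, -1.100e-01, -1.000e-02]), array([-1.2, -0. ,  0. ]))
```

jog_arm --commands '[{"slide": [-6,0,0],"rot": [0,0,0]},{"slide": [-12,0,0],"rot": [0,0,0]},{"slide": [-14,-4,-4],"rot": [-0.15,0,0]},{"slide": [-14,-8,-8],"rot": [-0.3,0,0]},{"slide": [-14,-12,-12],"rot": [-0.45,0,0]},{"slide": [-14,-16.5,-16.5],"rot": [-0.6,0,0]},{"slide": [-14,-20.5,-20.5],"rot": [-0.75,0,0]},{"slide": [-14,-24.5,-24.5],"rot": [-0.9,0,0]}]'

```text
time: 2.45
tcp_pos: [0.3268, -0.3115, 0.3716]
tcp_rot: [1.407, 1.57, -0.598]
contact_force: [1.9, -0.1, 0.6]
finger_gap: 0.0857
```

```bash
python3 - <<'E'
from h import *
st();print(plan([.524,-.108,.33],-.2))
E
```

```text
t 2.45 pos [ 0.3268 -0.3115  0.3716] jawyaw -0.433 tilt [ 1.e-03 -7.e-04 -1.e+00] F [ 1.9 -0.1  0.6] T [-0.01 -0.01  0.05] gap 0.0857 q [-0.858 -0.143  1.84   0.     1.444 -0.425]
(array([  4.16,   9.35, -26.75]), array([-0.2334,  0.0003, -0.0012]))
```

jog_arm --commands '[{"slide": [0.5,2,-5],"rot": [-0.06,0,0]},{"slide": [1,4,-10],"rot": [-0.12,0,0]},{"slide": [2,6,-16],"rot": [-0.18,0,0]},{"slide": [3,8,-22],"rot": [-0.23,0,0]},{"slide": [4,9.3,-26.5],"rot": [-0.23,0,0]},{"slide": [4,9.3,-26.5],"rot": [-0.23,0,0]},{"slide": [4,9.3,-26.5],"rot": [-0.23,0,0]},{"slide": [4,9.3,-26.5],"rot": [-0.23,0,0]}]' --jaw 1

```text
time: 3.45
tcp_pos: [0.5221, -0.1138, 0.3318]
tcp_rot: [0.908, 1.57, -0.873]
contact_force: [-0.3, 0.2, -0.2]
finger_gap: 0.0853
```

```bash
python3 - <<'E'
from h import *
st();s=observe();p=capture('wrist');save(p,'wrist2')
for t in ('stopper','button_top'):
    for o in outline_of(t,p): print(t,o['confidence'],o['box'],o['region'].sum())
E
```

```text
t 3.45 pos [ 0.5221 -0.1138  0.3318] jawyaw -0.21 tilt [ 5.e-04 -6.e-04 -1.e+00] F [-0.3  0.2 -0.2] T [ 0.01  0.01 -0.03] gap 0.0853 q [-0.296  0.053  1.73  -0.     1.358 -0.086]
stopper 0.83 [225.2, 146.9, 287.7, 217.4] 3478
stopper 0.83 [253.3, 243.9, 277.6, 277.8] 739
stopper 0.75 [197.3, 11.1, 233.3, 51.8] 1096
button_top 0.84 [239.7, 171.4, 273.0, 204.8] 853
button_top 0.73 [256.5, 257.2, 271.4, 274.1] 142
button_top 0.57 [205.7, 16.9, 219.7, 39.6] 254
```

View pics/wrist2.png

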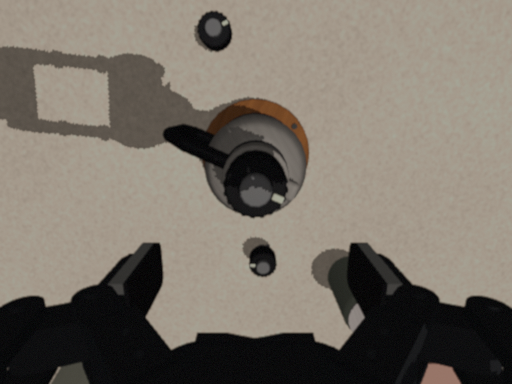

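```bash
python3 - <<'E'
from h import *
s=observe();p=capture('wrist')
o=outline_of('button_top',p)[0];b=o['box'];m=cv2.moments(o['region'].astype(np.uint8));c=(m['m10']/m['m00'],m['m01']/m['m00'])
print(c,b)
print('btn',atz(((b[0]+b[2])/2,(b[1]+b[3])/2),.228,p,s),atz(c,.228,p,s))
print('ptr',atz((278,198),.222,p,s))
o=[o for o in outline_of('stopper',p) if 200<o['box'][0]<240 and o['box'][1]>100][0]
th=np.linspace(0,2*np.pi,60)
from scipy.optimize import least_squares
def bx(v):
    P=np.concatenate([np.c_[v[0]+r*np.cos(th),v[1]+r*np.sin(th),0*th+z] for r,z in [(.028,.185),(.028,.221),(.0135,.232)]])
    q=proj(P,p,s);return np.r_[q.min(0),q.max(0)]
r=least_squares(lambda v:bx(v)-np.array(o['box']),[.524,-.108]);print(r.x,r.fun)
print(proj(np.array([[.097*np.cos(a)+r.x[0],.097*np.sin(a)+r.x[1],.15] for a in [2.9]]),p,s))
print(plan([*r.x,.26],-.2))
E
```

```text
(254.48458149779736, 189.24229074889868) [237.5, 173.9, 274.4, 204.1]
btn [ 0.52498747 -0.11064656  0.228     ] [ 0.52376448 -0.11059675  0.228     ]
ptr [ 0.54138379 -0.12382305  0.222     ]
[ 0.52480816 -0.11023095] [-2.44210375  0.728671    2.44668446 -0.56982865]
[[164.14518124 167.34692232]]
(array([ 7.16,  0.17, -0.35]), array([-0.0092,  0.0001, -0.0006]))
```

jog_arm --commands '[{"slide": [2,0.1,-0.3],"rot": [0,0,0]},{"slide": [4,0.1,-0.3],"rot": [0,0,0]},{"slide": [6,0.1,-0.3],"rot": [0,0,0]},{"slide": [8,0.1,-0.3],"rot": [0,0,0]},{"slide": [8,0.1,-0.3],"rot": [0,0,0]},{"slide": [8,0.1,-0.3],"rot": [0,0,0]},{"slide": [8,0.1,-0.3],"rot": [0,0,0]},{"slide": [8,0.1,-0.3],"rot": [0,0,0]}]' --jaw 0 --grip_force 30

```text
time: 4.75
tcp_pos: [0.5248, -0.1101, 0.2522]
tcp_rot: [1.494, 1.569, -0.285]
contact_force: [0.4, 0.2, -1.0]
finger_gap: 0.0001
```

```bash
python3 - <<'E'
from h import *
st();s=observe();p=capture('wrist');save(p,'wrist3');print(plan([.5245,-.110,.226],-.2))
E
```

```text
t 4.75 pos [ 0.5248 -0.1101  0.2522] jawyaw -0.208 tilt [ 1.6e-03 -5.0e-04 -1.0e+00] F [ 0.4  0.2 -1. ] T [-0.05 -0.04 -0.01] gap 0.0001 q [-0.288  0.116  1.823  0.     1.201 -0.08 ]
(array([ 2.6 , -0.02, -0.  ]), array([-0.008 ,  0.0001, -0.0013]))
```

View pics/wrist3.png

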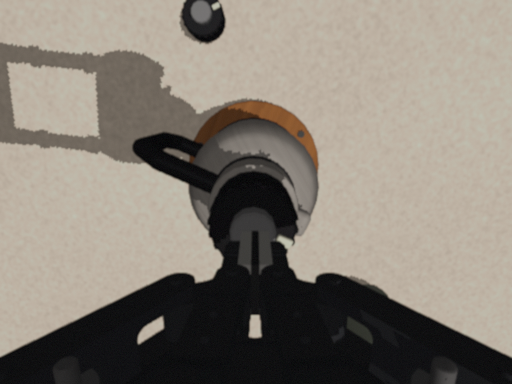

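jog_arm --commands '[{"slide": [1.2,0,0],"rot": [0,0,0]},{"slide": [1.8,0,0],"rot": [0,0,0]},{"slide": [2.1,0,0],"rot": [0,0,0]},{"slide": [2.4,0,0],"rot": [0,0,0]},{"slide": [2.6,0,0],"rot": [0,0,0]},{"slide": [2.75,0,0],"rot": [0,0,0]},{"slide": [2.75,0,0],"rot": [0,0,0]},{"slide": [2.75,0,0],"rot": [0,0,0]}]'

```text
time: 5.8
tcp_pos: [0.5239, -0.1098, 0.225]
tcp_rot: [-1.596, 1.57, 2.908]
contact_force: [-4.2, 0.9, 7.8]
finger_gap: 0.0
```

```bash
python3 - <<'E'
from h import *
st()
E
```

```text
t 5.8 pos [ 0.5239 -0.1098  0.225 ] jawyaw -0.208 tilt [-8.e-04  2.e-04 -1.e+00] F [-4.2  0.9  7.8] T [0.22 0.86 0.02] gap 0.0 q [-0.288  0.143  1.85  -0.     1.15  -0.08 ]
```

jog_arm --commands '[{"slide": [0.05,0,0],"rot": [0,0,0]},{"slide": [0.1,0,0],"rot": [0,0,0]},{"slide": [0.15,0,0],"rot": [0,0,0]},{"slide": [0.15,0,0],"rot": [0,0,0]},{"slide": [0.15,0,0],"rot": [0,0,0]},{"slide": [0.15,0,0],"rot": [0,0,0]},{"slide": [0.15,0,0],"rot": [0,0,0]},{"slide": [0.15,0,0],"rot": [0,0,0]}]'

```text
time: 6.8
tcp_pos: [0.524, -0.1098, 0.2249]
tcp_rot: [-1.57, 1.57, 2.934]
contact_force: [-7.1, 2.6, 13.4]
finger_gap: 0.0002
```

```bash
python3 - <<'E'
from h import *
st()
E
```

```text
t 6.8 pos [ 0.524  -0.1098  0.2249] jawyaw -0.208 tilt [-4.e-04  1.e-04 -1.e+00] F [-7.1  2.6 13.4] T [0.37 1.23 0.02] gap 0.0002 q [-0.288  0.143  1.85  -0.     1.149 -0.08 ]
```

jog_arm --commands '[{"slide": [-2,0,0],"rot": [0,0,0]},{"slide": [-5,0,0],"rot": [0,0,0]},{"slide": [-6,0,0],"rot": [0,0,0]},{"slide": [-6,0,0],"rot": [0,0,0]},{"slide": [-6,0,0],"rot": [0,0,0]},{"slide": [-6,0,0],"rot": [0,0,0]},{"slide": [-6,0,0],"rot": [0,0,0]},{"slide": [-6,0,0],"rot": [0,0,0]}]' --jaw 1

```text
time: 7.8
tcp_pos: [0.5241, -0.1099, 0.2819]
tcp_rot: [-1.611, 1.57, 2.893]
contact_force: [0.0, -0.6, 0.3]
finger_gap: 0.0855
```

```bash
python3 - <<'E'
from h import *
st();s=observe();p=capture('wrist');save(p,'wrist4')
for t in ('stopper','button_top'):
    for o in outline_of(t,p)[:1]: print(t,o['box'],atz(((o['box'][0]+o['box'][2])/2,(o['box'][1]+o['box'][3])/2),.23,p,s))
print(plan([.5245,-.110,.187],-.2))
E
```

```text
t 7.8 pos [ 0.5241 -0.1099  0.2819] jawyaw -0.208 tilt [-6.e-04  2.e-04 -1.e+00] F [ 0.  -0.6  0.3] T [0.   0.03 0.03] gap 0.0855 q [-0.288  0.091  1.79  -0.     1.262 -0.08 ]
stopper [187.9, 1.9, 230.5, 45.7] [0.52326562 0.00669246 0.23      ]
button_top [195.4, 10.5, 216.6, 33.4] [0.52172354 0.00798263 0.23      ]
(array([ 9.52,  0.02, -0.  ]), array([-0.008,  0.   ,  0.   ]))
```

View pics/wrist4.png

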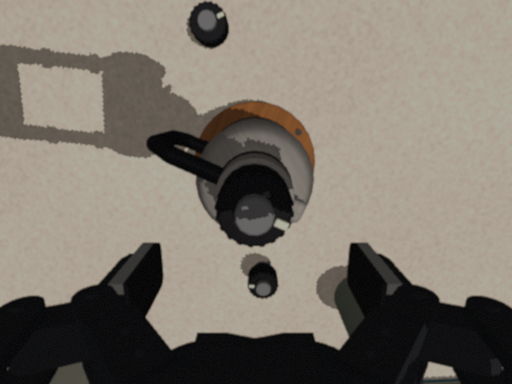

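jog_arm --commands '[{"slide": [3,0,0],"rot": [0,0,0]},{"slide": [6,0,0],"rot": [0,0,0]},{"slide": [8,0,0],"rot": [0,0,0]},{"slide": [9.5,0,0],"rot": [0,0,0]},{"slide": [9.5,0,0],"rot": [0,0,0]},{"slide": [9.5,0,0],"rot": [0,0,0]},{"slide": [9.5,0,0],"rot": [0,0,0]},{"slide": [9.5,0,0],"rot": [0,0,0]}]'

```text
time: 8.95
tcp_pos: [0.5248, -0.1101, 0.1881]
tcp_rot: [1.491, 1.569, -0.288]
contact_force: [1.1, 0.2, -0.6]
finger_gap: 0.0853
```

jog_arm --commands '[{"slide": [0,0,0],"rot": [0,0,0]},{"slide": [0,0,0],"rot": [0,0,0]},{"slide": [0,0,0],"rot": [0,0,0]},{"slide": [0,0,0],"rot": [0,0,0]},{"slide": [0,0,0],"rot": [0,0,0]},{"slide": [0,0,0],"rot": [0,0,0]},{"slide": [0,0,0],"rot": [0,0,0]},{"slide": [0,0,0],"rot": [0,0,0]}]' --jaw 0 --grip_force 60

```text
time: 9.95
tcp_pos: [0.5243, -0.1099, 0.1879]
tcp_rot: [2.055, 1.571, 0.276]
contact_force: [-2.4, 0.9, 6.0]
finger_gap: 0.0545
```

```bash
python3 - <<'E'
from h import *
st();s=observe();p=capture('wrist');save(p,'wrist5')
E
```

```text
t 9.95 pos [ 0.5243 -0.1099  0.1879] jawyaw -0.208 tilt [ 2.e-04  1.e-04 -1.e+00] F [-2.4  0.9  6. ] T [ 0.2   0.33 -0.02] gap 0.0545 q [-0.288  0.185  1.883  0.     1.074 -0.08 ]
```

View pics/wrist5.png

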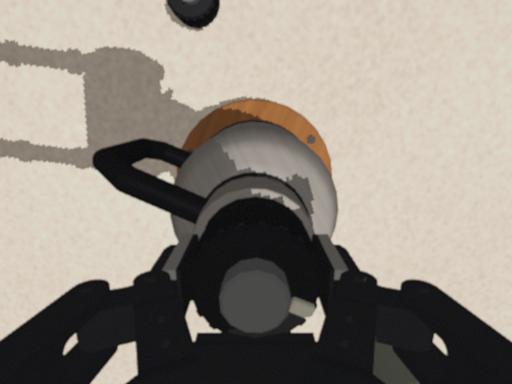

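jog_arm --commands '[{"slide": [0,0,0],"rot": [-0.03,0,0]},{"slide": [0,0,0],"rot": [-0.06,0,0]},{"slide": [0,0,0],"rot": [-0.09,0,0]},{"slide": [0,0,0],"rot": [-0.12,0,0]},{"slide": [0,0,0],"rot": [-0.14,0,0]},{"slide": [0,0,0],"rot": [-0.16,0,0]},{"slide": [0,0,0],"rot": [-0.16,0,0]},{"slide": [0,0,0],"rot": [-0.16,0,0]}]'

```text
time: 11.0
tcp_pos: [0.5237, -0.1088, 0.1878]
tcp_rot: [-2.885, 1.566, 1.77]
contact_force: [-2.7, 2.5, 6.4]
finger_gap: 0.0547
```

```bash
python3 - <<'E'
from h import *
st();s=observe();p=capture('wrist');save(p,'wrist6')
E
```

```text
t 11.0 pos [ 0.5237 -0.1088  0.1878] jawyaw -0.058 tilt [-9.0e-04  4.6e-03 -1.0e+00] F [-2.7  2.5  6.4] T [ 0.47  0.6  -2.08] gap 0.0547 q [-0.289  0.184  1.883  0.005  1.076 -0.233]
```

View pics/wrist6.png

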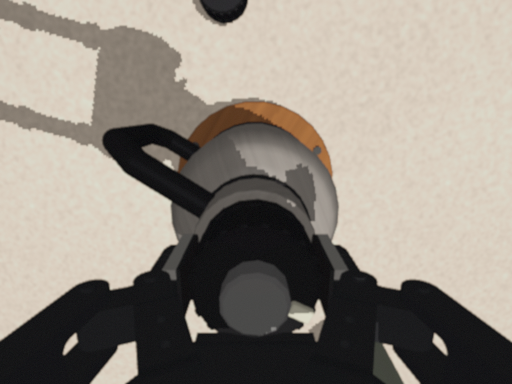

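jog_arm --commands '[{"slide": [0,0,0],"rot": [0.05,0,0]},{"slide": [0,0,0],"rot": [0.12,0,0]},{"slide": [0,0,0],"rot": [0.2,0,0]},{"slide": [0,0,0],"rot": [0.28,0,0]},{"slide": [0,0,0],"rot": [0.36,0,0]},{"slide": [0,0,0],"rot": [0.44,0,0]},{"slide": [0,0,0],"rot": [0.5,0,0]},{"slide": [0,0,0],"rot": [0.5,0,0]}]'

```text
time: 12.05
tcp_pos: [0.5244, -0.1099, 0.1879]
tcp_rot: [2.557, 1.57, 0.438]
contact_force: [-2.3, 0.6, 5.7]
finger_gap: 0.0547
```

```bash
python3 - <<'E'
from h import *
st();s=observe();p=capture('wrist');save(p,'wrist7')
E
```

```text
t 12.05 pos [ 0.5244 -0.1099  0.1879] jawyaw -0.548 tilt [ 4.e-04  2.e-04 -1.e+00] F [-2.3  0.6  5.7] T [ 0.26  0.33 -0.07] gap 0.0547 q [-0.288  0.185  1.883  0.     1.074  0.26 ]
```

View pics/wrist7.png

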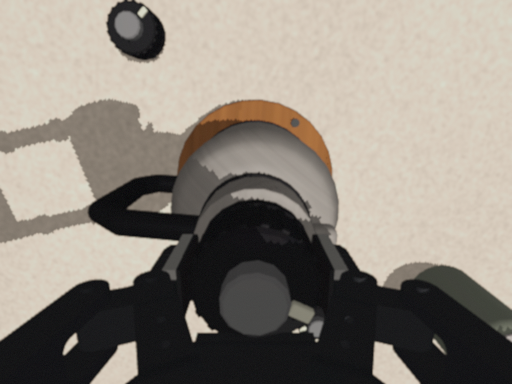

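```bash
python3 - <<'E'
from h import *
p=capture('wrist')
g5=None
for n,uv,yaw in (('5',(300,305),-.208),('6',(301,314),-.058),('7',(302,310),-.548)):
    s={'tcp_pos':np.array([.5244,-.1099,.1879]),'tcp_rot':R.from_matrix(Rdown(yaw)).as_euler('xyz')}
    d=atz(uv,.222,p,s)[:2]-[.5244,-.1099]; print(n,np.arctan2(d[1],d[0]),np.hypot(*d))
for n in '567':
    im=cv2.imread(f'pics/wrist{n}.png')[270:350,270:340];cv2.imwrite(f'pics/c{n}.png',cv2.resize(im,None,fx=4,fy=4,interpolation=cv2.INTER_CUBIC))
a=np.hstack([cv2.imread(f'pics/c{n}.png') for n in '567'])[:,:800];cv2.imwrite('pics/c.png',cv2.resize(a,(780,300)))
E
```

```text
5 -0.6378506976720988 0.021090507557972895
6 -0.6414931180086071 0.02366267725029851
7 -1.0544887692702514 0.022962485829297365<sys>:0: UserWarning: Gimbal lock detected. Setting third angle to zero since it is not possible to uniquely determine all angles.
```

View pics/c.png

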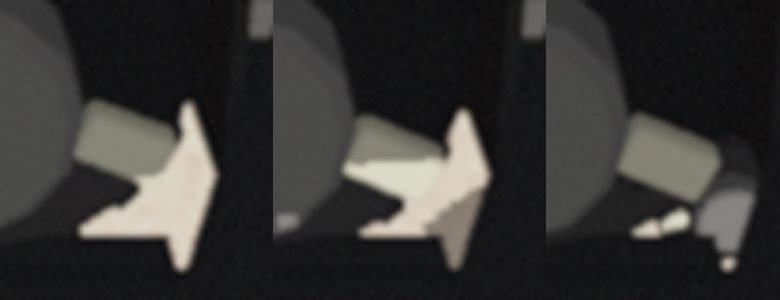

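jog_arm --commands '[{"slide": [0,0,0],"rot": [0.08,0,0]},{"slide": [0,0,0],"rot": [0.16,0,0]},{"slide": [0,0,0],"rot": [0.24,0,0]},{"slide": [0,0,0],"rot": [0.32,0,0]},{"slide": [0,0,0],"rot": [0.4,0,0]},{"slide": [0,0,0],"rot": [0.48,0,0]},{"slide": [0,0,0],"rot": [0.57,0,0]},{"slide": [0,0,0],"rot": [0.57,0,0]}]'

```text
time: 13.15
tcp_pos: [0.5263, -0.1108, 0.1879]
tcp_rot: [2.36, 1.565, -0.328]
contact_force: [4.0, -1.4, 0.5]
finger_gap: 0.0547
```

```bash
python3 - <<'E'
from h import *
st();s=observe();p=capture('wrist');save(p,'wrist8');print(proj(np.array([[.5244,-.1099,.221]]),p,s))
E
```

```text
t 13.15 pos [ 0.5263 -0.1108  0.1879] jawyaw -1.117 tilt [ 0.0052 -0.0018 -1.    ] F [ 4.  -1.4  0.5] T [-0.28 -0.75 -0.01] gap 0.0547 q [-0.288  0.185  1.882 -0.     1.069  0.829]
[[250.20902752 287.72005038]]
```

View pics/wrist8.png

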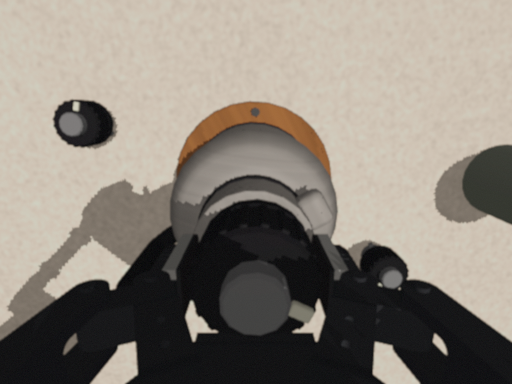

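jog_arm --commands '[{"slide": [-0.2,0,0],"rot": [0,0,0]},{"slide": [-0.4,0,0],"rot": [0,0,0]},{"slide": [-0.6,0,0],"rot": [0,0,0]},{"slide": [-0.8,0,0],"rot": [0,0,0]},{"slide": [-1,0,0],"rot": [0,0,0]},{"slide": [-1,0,0],"rot": [0,0,0]},{"slide": [-1,0,0],"rot": [0,0,0]},{"slide": [-1,0,0],"rot": [0,0,0]}]'

```text
time: 14.2
tcp_pos: [0.5246, -0.1104, 0.1969]
tcp_rot: [1.928, 1.569, -0.76]
contact_force: [3.8, -2.7, -3.2]
finger_gap: 0.0546
```

```bash
python3 - <<'E'
from h import *
st()
E
```

```text
t 14.2 pos [ 0.5246 -0.1104  0.1969] jawyaw -1.117 tilt [ 0.001 -0.001 -1.   ] F [ 3.8 -2.7 -3.2] T [-0.64 -0.83  0.05] gap 0.0546 q [-2.880e-01  1.740e-01  1.875e+00 -1.000e-03  1.091e+00  8.290e-01]
```

jog_arm --commands '[{"slide": [-1,0,0],"rot": [0,0,0]},{"slide": [-2,0,0],"rot": [0,0,0]},{"slide": [-3,0,0],"rot": [0,0,0]},{"slide": [-4.5,0,0],"rot": [0,0,0]},{"slide": [-6.5,0,0],"rot": [0,0,0]},{"slide": [-8.5,0,0],"rot": [0,0,0]},{"slide": [-10.5,0,0],"rot": [0,0,0]},{"slide": [-12,0,0],"rot": [0,0,0]}]'

```text
time: 15.2
tcp_pos: [0.5242, -0.1098, 0.3189]
tcp_rot: [2.701, 1.57, 0.012]
contact_force: [-0.3, -0.4, -2.2]
finger_gap: 0.0544
```

jog_arm --commands '[{"slide": [0,0,0],"rot": [0,0,0]},{"slide": [0,0,0],"rot": [0,0,0]},{"slide": [0,0,0],"rot": [0,0,0]},{"slide": [0,0,0],"rot": [0,0,0]},{"slide": [0,0,0],"rot": [0,0,0]},{"slide": [0,0,0],"rot": [0,0,0]},{"slide": [0,0,0],"rot": [0,0,0]},{"slide": [0,0,0],"rot": [0,0,0]}]'

```text
time: 16.2
tcp_pos: [0.5243, -0.11, 0.3173]
tcp_rot: [1.763, 1.571, -0.926]
contact_force: [1.0, 0.2, -1.2]
finger_gap: 0.0546
```

```bash
python3 - <<'E'
from h import *
st()
for n in('scene','side','wrist'): save(capture(n),n+'9')
a=cv2.imread('pics/scene9.png')[90:270,110:310];b=cv2.imread('pics/side9.png')[60:240,200:400]
cv2.imwrite('pics/f.png',cv2.resize(np.hstack([a,b]),(800,360)))
E
```

```text
t 16.2 pos [ 0.5243 -0.11    0.3173] jawyaw -1.118 tilt [ 0. -0. -1.] F [ 1.   0.2 -1.2] T [-0.01  0.   -0.02] gap 0.0546 q [-0.288  0.065  1.746 -0.     1.331  0.83 ]
```

View pics/f.png

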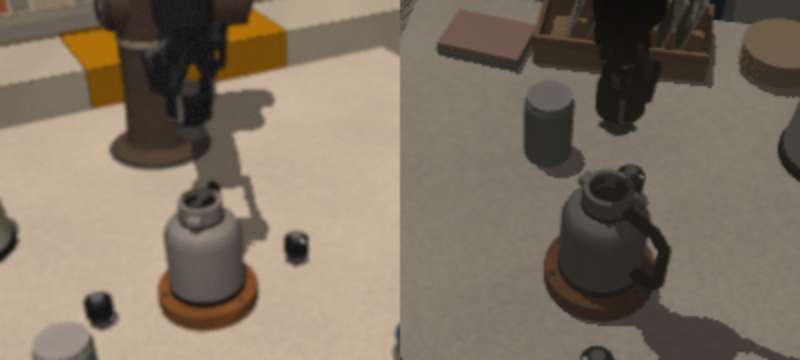

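View pics/wrist9.png

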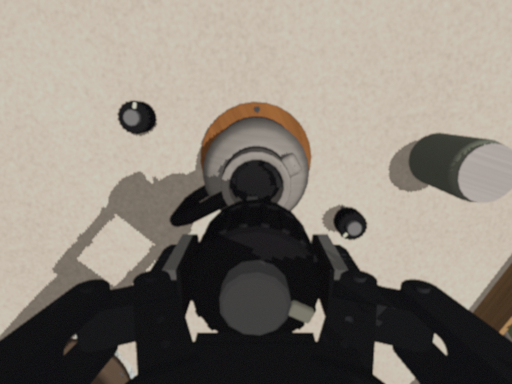

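```bash
python3 - <<'E'
from h import *
print(sign_off())
E
```

```text
the job is handed in; nothing more can be done
None
```

The job is handed in: the stopper is off the jug and held up in the gripper, upright and still. It was signed off at about 16 s of the 48 s allowed, and the sign-off itself gives no verdict.

- **Button:** I pressed it first. The fingertips stopped at z = 0.225 m, and pushing further raised the force from 7.8 to 13.4 N with no more movement, so it was on its stop.
- **Stopper:** Anticlockwise met the stop, with about 2 N m at the wrist and a slip of roughly 0.1 rad in the grip. Clockwise it turned freely to about 1.0 rad in all and then lifted straight out.
- **Last checks:**
  - The tool had risen about 129 mm since the grasp, which puts the plug tip about 10 cm above the rim.
  - The tool tilt was zero and the finger opening 54.6 mm.
  - The last pictures show the jug's mouth open and the stopper in the gripper.
  - I did not measure the cup, saucer, tin and bowl again. The arm never touched them, and the tin stands where it was.
- **Disagreements:** The first position fit from the fixed cameras was about 7 mm off in y. I corrected it with the wrist camera before making contact. In one wrist picture the network's best stopper and button hits were a look-alike, so I ignored them.

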